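Stand the toppled bottle up in the deep tote and slide the tote on to the trolley

ROBOT

A 6-joint arm with a two-finger parallel gripper is mounted at the origin on the work surface. World frame = base frame: x ahead of the robot, y to its left, z up, the work surface at z = 0. Lengths are in m, angles in rad, forces in N, time in s.
With the tool pointing down it reaches from about 0.275 to 0.825 m from the base axis. Payload 4.9 kg.
Tool frame: the origin (TCP) lies midway between the tips of the shut fingers; the grasp point (between the pads) lies 19 mm behind it (grip_point_offset is the distance from the TCP to the grasp point, in m); z points along the fingers, x is the direction in which the jaws open and shut, and the axes are right-handed (so a half turn about z gives the same grasp; the last joint's range is limited). The gripper opens to 85 mm and grips with 20 to 120 N. Pads are 22 mm wide; open, the fingers measure 114 mm over their backs; the gripper's body (76 mm by 85 mm) begins 54 mm behind the grasp point. The pads swing forward as they close: fully open they stand 13 mm farther back than shut.
Start: joints at [1.132, 0.326, -0.193, 1.052, 0, 1.437], TCP at [0.165, 0.525, 0.231] pointing down, gripper open.
Joint ranges: [-2.65, 2.65], [-0.97, 1.79], [-1.3, 1.35], [-1.93, 2.1], [-1.47, 1.37], [-3.14, 3.14]. Speed limits (rad/s): [2.57, 2.57, 3.14, 3.14, 3.14, 3.14].

INTERFACE

Orientations are given as a rotation vector (axis times angle).
In Python, from cell import * gives the robot as it stands. Calls block until the motion is done:
- movep(position, orientation): joint-space move of the TCP to a pose.
- move_l(position, velocity=0.15, rot=None, until_force=None): straight line of the TCP; rot=None keeps the orientation; velocity is the mean speed in m/s. With until_force (N) it stops when the force on the tool has changed by that much, and returns True; else False.
- set_joints(angles): joint-space move.
- let_go() and grab(newtons=None): open the fingers fully, or close them until they stop; newtons is the grip in N (None keeps the last).
- sleep(seconds).
- ik(position, orientation): joint angles nearest the present ones, or None.
- get_state(): the state.
- grab_frame(name): name is "side" or "top" or "wrist"; returns a dict with "img" (400x640x3 uint8, red, green, blue), "fx", "fy", "cx", "cy" (pixels), "k1" (the pictures are not rectified: a ray, as slopes to the right and down, at radius r is drawn at 1 + k1 r^2 times it, then the intrinsics apply), "cam_to_world" (4x4, takes a point from camera to world coordinates); the wrist camera has in their place "T_tool_cam" (4x4, takes a point from camera to tool coordinates, whose origin is the TCP and whose axes are the tool frame's). Camera axes: x right, y down, z forward; pixel columns grow to the right and rows downward; lengths in m; the calibration is good to about 2 mm. A picture is of the moment at which its call begins: read the wrist's pose just before it. There is no depth.
A pose or a line that the arm cannot do raises MotionError and nothing moves.
- sign_off(): hands the job in, once; it reports no verdict.
Trained networks look in the newest picture that a camera, given by its name, has taken for a name from the list of things; names that differ only in an ending like _2 or _b are one class to them, and where a whole thing is asked for, a point or a joint stands for the part that bears it (a point fixed in the world has none). Each returns a list of dicts, best first, with "score" (0 to 1); they miss things now and then, are a little off and sometimes report something else, mostly with a low value. They report only what shows in the picture. A call takes as long as a camera call. They do not tell look-alikes from the thing itself.
- spot_in(camera, name): "centre" ([column, row] in pixels, amid what is visible of it).
- silhouettes(camera, name): "mask" (400x640 bool, what is visible of it) and "centre" ([column, row] in pixels, amid what is visible of it).
- tip_of(camera, name): "centre" ([column, row] in pixels: a listed point, or the origin of a listed thing).
The state is a dict: "clock": time; "q": joint angles; "joint_velocities": joint speeds; "tau": joint torques, N m; "position": TCP position; "eef_rot": TCP orientation; "contact_force": force on the tool from outside, world axes, zero at the start; "wrist_torque": the same for the moment, N m; "finger_gap": opening from 0.0 (shut) to 1.0 (fully open).
Only numpy, scipy, OpenCV 4.12 (cv2) and the standard library are available. Lean on these libraries where they do the work, as an engineer would, in place of code of your own. Each camera call takes 0.05 s, during which the arm holds its last target.

TASK

A tall slim bottle has toppled over inside the deep tote on the bench: stand it upright on its base on the tote's floor, without dropping it, and let go. Then slide the tote, without lifting or tipping it, over the bench's end and down the small step until all of it is off the bench and it stands flat on the trolley top, with the bottle and the jar still standing in it. Leave the brown bottle at the back of the trolley alone.

Things in the scene. Friction and masses are not known exactly. Their poses are not given: they have to be found in the camera images.
- bottle_center (a point): Centre (half-way up, on the axis) of the toppled bottle: white plastic, 200 mm tall, 0.18 kg; z axis from base to cap. Round body 44 mm in diameter up to 126 mm, shoulder, neck 27 mm in diameter from 150 to 163 mm. It starts wedged across the tote in the tote's xz plane, leaning about 48 degrees from upright, base in the tote's +x floor corner, cap on the -x wall. It stands if set down within a few degrees.
- bottle_cap (a point): Centre of the top face of the same bottle's cap, 100 mm from its centre. The ribbed white screw cap is 30 mm in diameter and 37 mm tall and does not turn. At the start its edge rests on the tote's -x wall (the one nearer the robot), close under the rim; at least 38 mm are free on both sides of it (y) to the tote's wall and the jar.
- tote: Deep open grey plastic tote, loose, 0.4 kg empty. Origin: centre of its underside, z up. Inside 175 (x) by 210 (y) mm, 150 deep; walls and floor 4 thick; on two 4 mm runners along y, so the inner floor is 8 mm and the rim 158 mm above the origin. It starts on the bench, turned up to 26 degrees. Its runners are slick (friction about 0.3): a push of 2 to 4 N slides it, also at rim height.
- tote_rim (a point): Centre of the tote's mouth, level with the rim, 158 mm above its underside. Round the outside of the rim runs a band 12 mm high that stands out 5 mm from the walls: the tote measures 193 mm (x) by 228 mm (y) over the band; band and wall together are 9 mm thick.
- trolley: Steel trolley, fixed, docked at the bench's end to the robot's right. Origin: on its top, middle of the edge facing the bench. The top is flat, 620 mm (x) by 460 mm (to -y of the origin), 6 to 12 mm below the bench top (z = 0); gap to the bench 5 to 20 mm; the bench ends at y = -0.12 m. A guard rail 41 mm high and 18 mm wide stands on the three other sides; the bench side is open.
- jar_center (a point): Centre of a squat white jar with a black lid, 60 mm in diameter, 90 mm tall, 0.16 kg, standing loose in the tote on its +y side. It is to stay upright in the tote.
- jug_center (a point): Centre of a brown bottle with a black cap, 76 mm in diameter, 160 mm tall, standing loose on the trolley about 385 mm from the edge that faces the bench. It is not to be moved.
Mind the look-alikes: they are no part of the job. Leave any red or turquoise look-alike of the part that bears jar_center alone. Leave any pink look-alike of the part that bears bottle_center alone.

How it is judged:
On the way:
1. the bottle stands upright on its base on the tote's floor, released and still, while the tote still stands on the bench (angle between bottle_center's own z axis and vertical below 0.06 rad and z of bottle_center in the frame of tote between 0.104 and 0.1115 m and x of bottle_center in the frame of tote between -0.088 and 0.088 m and y of bottle_center in the frame of tote between -0.106 and 0.106 m and contact force between the fingers and bottle below 0.05 N and linear speed of bottle below 0.03 m/s and height (world z) of tote above -0.003 m and angle between tote's own z axis and vertical below 0.015 rad), for 0.2 s.
At the end, for the whole second after the job is handed in: The tote is off the bench and flat on the trolley top (within 0.9 degrees of level, its underside within 3 mm of the top) and still; inside it the bottle stands on its base on the floor (within 3.4 degrees of upright) and the jar stands on its base (within 4.6 degrees) (angle between tote's own z axis and vertical below 0.015 rad and z of tote in the frame of trolley between -0.003 and 0.0025 m and angle between bottle_center's own z axis and vertical below 0.06 rad and z of bottle_center in the frame of tote between 0.104 and 0.1115 m and x of bottle_center in the frame of tote between -0.088 and 0.088 m and y of bottle_center in the frame of tote between -0.106 and 0.106 m and angle between jar_center's own z axis and vertical below 0.08 rad and z of jar_center in the frame of tote below 0.0565 m and linear speed of tote below 0.01 m/s and contact force between the fingers and bottle below 0.05 N and linear speed of bottle below 0.1 m/s); the robot touches nothing.
It fails at once if the bottle is dropped, flung or let fall over (faster than 0.8 m/s) (linear speed of bottle above 0.8 m/s).
It fails at once if the tote is lifted (its underside more than 20 mm above the bench) or tipped by more than 11 degrees (height (world z) of tote above 0.02 m or angle between tote's own z axis and vertical above 0.2 rad).
It fails at once if the jar in the tote is knocked over (more than 30 degrees) (angle between jar_center's own z axis and vertical above 0.52 rad).
It fails at once if the brown bottle on the trolley is moved more than 20 mm (distance of jug_center from where it was at the start of the episode above 0.02 m).
It also fails if it takes over 67 s, if anything falls off the work surface, if the arm or the gripper's body presses on something with over 40 N, if the wrist force passes 120 N, or if a joint passes its speed limit or range.

## Working session

There is one attempt and no reset: what is moved stays moved. The work goes in short steps, each a Python script; the robot and the scene stay as the last script left them, time stands still between calls to the robot, and variables do not carry over. Pictures are saved under pics/ and viewed, and the job is handed in when it is done.

```bash
ls; mkdir -p pics
cat > h.py <<'E'
from cell import *
import numpy as np, cv2
from scipy.spatial.transform import Rotation as R
def snap(n,f):
    s=get_state(); d=grab_frame(n); cv2.imwrite('pics/'+f,d['img'][:,:,::-1])
    if n=='wrist':
        T=np.eye(4);T[:3,:3]=R.from_rotvec(s['eef_rot']).as_matrix();T[:3,3]=s['position']
        d['cam_to_world']=T@np.array(d['T_tool_cam'])
    return d
def ray(d,px):
    K=np.array([[d['fx'],0,d['cx']],[0,d['fy'],d['cy']],[0,0,1.]])
    p=cv2.undistortPoints(np.array([[px]],float),K,np.array([d['k1'],0,0,0.]))[0,0]
    T=np.array(d['cam_to_world']); v=T[:3,:3]@np.array([p[0],p[1],1.]); return T[:3,3],v/np.linalg.norm(v)
def atz(d,px,z):
    o,v=ray(d,px); return o+v*(z-o[2])/v[2]
def tri(l):
    A=np.zeros((3,3));b=np.zeros(3)
    for d,px in l:
        o,v=ray(d,px);P=np.eye(3)-np.outer(v,v);A+=P;b+=P@o
    x=np.linalg.solve(A,b)
    return x,[float(np.linalg.norm((np.eye(3)-np.outer(ray(d,p)[1],ray(d,p)[1]))@(x-ray(d,p)[0]))) for d,p in l]
def proj(d,P):
    T=np.linalg.inv(np.array(d['cam_to_world']));K=np.array([[d['fx'],0,d['cx']],[0,d['fy'],d['cy']],[0,0,1.]])
    p=cv2.projectPoints(np.atleast_2d(P).astype(float),cv2.Rodrigues(T[:3,:3])[0],T[:3,3],K,np.array([d['k1'],0,0,0.]))[0]
    return p[:,0]
E
cat > a.py <<'E'
from h import *
np.set_printoptions(precision=4,suppress=True)
D={}
for c in ('side','top','wrist'):
    D[c]=snap(c,c+'0.png'); 
    print(c,np.array(D[c]['cam_to_world'])[:3].tolist() if c!='wrist' else D[c]['T_tool_cam'])
    for n in ('bottle_center','bottle_cap','tote','tote_rim','trolley','jar_center','jug_center'):
        print(c,n,[(np.round(x['centre'],1).tolist(),round(x['score'],2)) for x in tip_of(c,n)])
print(get_state())
E
python3 a.py
```

```text
pics
side [[0.9717747867352219, -0.10234521547106114, 0.2125540419185099, 0.2383732643733549], [-0.2347249567635538, -0.5096814794399631, 0.8277251863923425, -1.222885116614418], [0.02362114599382156, -0.8542542047810313, -0.519318587262064, 0.8052007989638075]]
side bottle_center [([253.5, 163.6], 0.95), ([302.7, 181.9], 0.55)]
side bottle_cap [([227.6, 161.5], 0.68), ([281.7, 164.6], 0.55)]
side tote [([305.1, 200.6], 0.83)]
side tote_rim [([304.9, 160.0], 0.7)]
side trolley [([315.1, 226.4], 0.69)]
side jar_center [([348.8, 176.6], 0.93), ([309.5, 175.7], 0.58)]
side jug_center [([352.6, 289.0], 0.74)]
top [[0.0002390434896607321, -0.994890396476053, 0.10096059557041043, 0.3614553261969634], [-0.9998245688372492, -0.002128668681598765, -0.018609146112934075, -0.09843395738641467], [0.018728972412244076, -0.10093843554051106, -0.9947163705413796, 1.7771933961769633]]
top bottle_center [([197.3, 255.5], 0.63)]
top bottle_cap [([281.3, 229.6], 0.91), ([200.9, 279.4], 0.62)]
top tote [([282.7, 211.8], 0.88)]
top tote_rim [([276.4, 204.6], 0.63)]
top trolley [([327.4, 208.1], 0.9)]
top
[... 194 characters left out ...]
0794]
 [ 0.0006 -0.3045  0.9525 -0.1426]
 [ 0.      0.      0.      1.    ]]
wrist bottle_center [([205.3, 359.8], 0.54)]
wrist bottle_cap []
wrist tote []
wrist tote_rim []
wrist trolley []
wrist jar_center []
wrist jug_center []
{'clock': 1.2, 'q': array([ 1.1318,  0.3262, -0.1926,  1.052 ,  0.    ,  1.4366]), 'joint_velocities': array([-0.0005, -0.0003,  0.    , -0.0016, -0.    ,  0.0001]), 'tau': array([  0.0002, -44.3343,  26.2752,   0.0012,  -0.0004,   0.    ]), 'position': array([0.1651, 0.5247, 0.2313]), 'eef_rot': array([-2.533 , -1.8584,  0.0001]), 'contact_force': array([0.5717, 0.336 , 0.065 ]), 'wrist_torque': array([ 0.001 , -0.0454,  0.0415]), 'finger_gap': 0.9989632355282017}
```

View pics/side0.png

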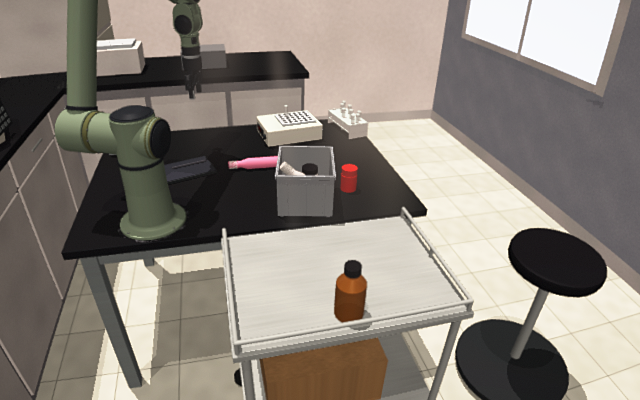

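View pics/top0.png

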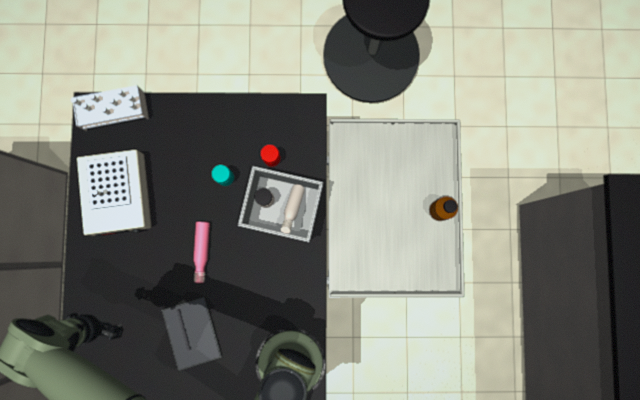

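The side view shows the tote at about (305,185) on the bench, with the bottle leaning and its cap near (285,168). The brown bottle is at (350,290). In the top view the tote is at (282,204), the cap at (286,229) and the jar lid at (264,197). I'll zoom in for the corners.

Run:
```python
import cv2
a=cv2.imread('pics/top0.png')[155:255,225:340];cv2.imwrite('pics/topz.png',cv2.resize(a,None,fx=6,fy=6,interpolation=cv2.INTER_CUBIC))
a=cv2.imread('pics/side0.png')[135:225,260:365];cv2.imwrite('pics/sidez.png',cv2.resize(a,None,fx=6,fy=6,interpolation=cv2.INTER_CUBIC))
```

```text
(no output)
```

View pics/topz.png

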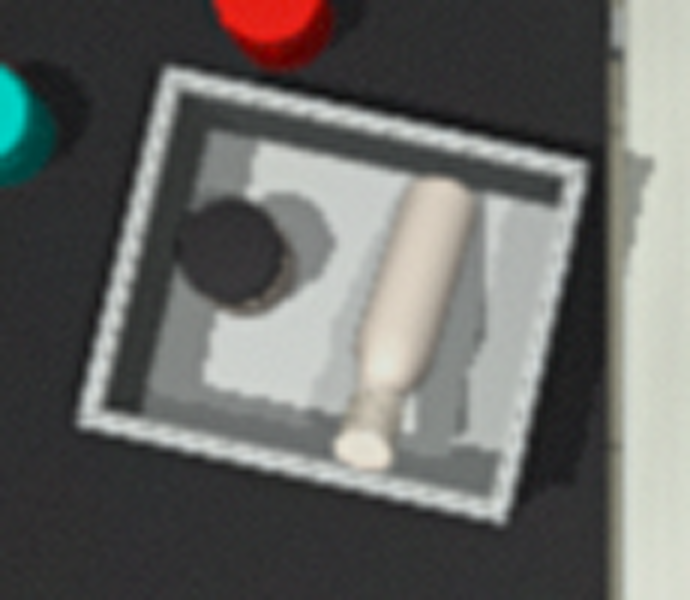

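View pics/sidez.png

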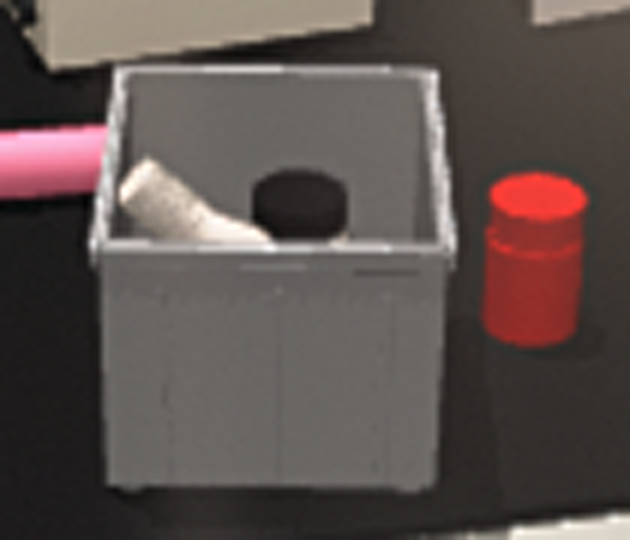

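```bash
cat > b.py <<'E'
from h import *
from scipy.optimize import least_squares
np.set_printoptions(precision=4,suppress=True)
d=snap('top','top1.png'); s=snap('side','side1.png')
zt=lambda x,y:(225+(x+.5)/6-.5,155+(y+.5)/6-.5)
zs=lambda x,y:(260+(x+.5)/6-.5,135+(y+.5)/6-.5)
c=np.array([[.0965,.114,.158],[.0965,-.114,.158],[-.0965,-.114,.158],[-.0965,.114,.158]])
T=np.array([zt(*p) for p in [(163,66),(590,160),(505,524),(78,428)]])
S=np.array([zs(*p) for p in [(435,66),(455,258),(92,258),(115,66)]])
def f(p,sep=0):
    Rm=R.from_euler('z',p[2]).as_matrix(); P=c@Rm.T+[p[0],p[1],0]
    return np.r_[(proj(d,P)-T).ravel(),(proj(s,P)-S).ravel()]
for k in (slice(0,8),slice(8,16),slice(0,16)):
    r=least_squares(lambda p:f(p)[k],[.5,0,0]); print(r.x,np.degrees(r.x[2]),r.fun)
p=r.x
Rm=R.from_euler('z',p[2]).as_matrix()
loc=lambda P:Rm.T@(np.array(P)-[p[0],p[1],0])
cap,e=tri([(d,zt(363,452)),(s,zs(141,180))]); print('cap',cap,e,loc(cap))
print('cap side',atz(d,zt(363,452),.155),loc(atz(d,zt(363,452),.155)))
j=atz(d,zt(230,250),.09); print('jar',j,loc(j))
jg=tri([(d,(450,206)),(s,(353,266))]);print('jug top',jg)
# expected bottle
print('bench edge', atz(d,(326,250),0),atz(d,(328.5,250),-.009), 'tro far', atz(d,(460,250),.03))
E
python3 b.py
```

```text
[ 0.5225  0.0261 -0.2184] -12.51387842198581 [ 0.2353  0.3738 -0.4658  0.4025  0.1845 -0.4053  0.0416 -0.3483]
[ 0.5184  0.0157 -0.2161] -12.380101878530787 [ 0.0663  0.8226  0.7308 -0.1613 -0.4846 -0.7912 -0.3454  0.177 ]
[ 0.5213  0.0246 -0.2178] -12.47878104821885 [ 0.6966  0.763   0.0102  0.7504  0.7026 -0.0418  0.5447  0.0578  0.2531
 -0.2497  0.798  -1.5782 -0.0459 -2.2612  0.1262 -0.9352]
cap [0.4408 0.0105 0.1529] [0.0009354705935902139, 0.0009354705935904005] [-0.0756 -0.0311  0.1529]
cap side [0.4398 0.0105 0.155 ] [-0.0766 -0.0314  0.155 ]
jar [0.553  0.0883 0.09  ] [0.0171 0.069  0.09  ]
jug top (array([ 0.5169, -0.512 ,  0.1454]), [1.099469325297588e-05, 1.0994693252865512e-05])
bench edge [ 0.3788 -0.1193  0.    ] [ 0.3789 -0.128  -0.009 ] tro far [ 0.3786 -0.5719  0.03  ]
```

```bash
cat > g.py <<'E'
from h import *
np.set_printoptions(precision=4,suppress=True)
import json,os
P=np.array([.5215,.0255,-.218])
if os.path.exists('tote.json'): P=np.array(json.load(open('tote.json')))
YB=-.031
def Rt(): return R.from_euler('z',P[2]).as_matrix()
def w(l): return Rt()@np.array(l)+[P[0],P[1],0]
def loc(X): return Rt().T@(np.array(X)-[P[0],P[1],0])
def tool(a,sg):  # a: tilt; tool z=(sin a,0,-cos a) in tote frame
    z=np.array([np.sin(a),0,-np.cos(a)]);x=np.array([0,sg*1.,0]);y=np.cross(z,x)
    return R.from_matrix(Rt()@np.stack([x,y,z],1)).as_rotvec()
def tcp(gl,a,off=.019): # grip point local -> TCP world
    return w(np.array(gl)+off*np.array([np.sin(a),0,-np.cos(a)]))
th0=np.radians(48)
def pose(th,bx,c,a0,d=.1815,sg=1,YB=YB):
    base=np.array([bx,YB,.008+c+.022*np.sin(th)])
    g=base+d*np.array([-np.sin(th),0,np.cos(th)])
    a=a0-(th0-th)
    return tcp(g,a),tool(a,sg)
E
python3 - <<'E'
from g import *
for sg in (1,-1):
  for A in (15,20,25,28):
    a=np.radians(A);r=[]
    for th,bx,c in ((48,.0728,0),(30,.06,.006),(0,.035,.01)):
        p,o=pose(np.radians(th),bx,c,a,sg=sg); q=ik(p,o); r.append(None if q is None else np.round(q,2))
    p,o=pose(th0,.0728,0,a,sg=sg); z=R.from_rotvec(o).as_matrix()[:,2]; q=ik(p-.12*z,o); r.append(None if q is None else np.round(q,2))
    print(sg,A,r, p)
E
```

```text
1 15 [array([-0.13,  0.1 , -0.83,  0.37, -0.02,  0.09]), array([-0.15,  0.3 , -0.41,  0.91,  0.  ,  0.07]), array([-0.17,  0.82,  0.35,  1.68,  0.03,  0.04]), array([-0.12, -0.11, -0.7 ,  0.72, -0.03,  0.09])] [0.459  0.0076 0.1274]
1 20 [array([-0.12,  0.06, -0.92,  0.24, -0.03,  0.09]), array([-0.15,  0.24, -0.5 ,  0.8 , -0.  ,  0.07]), array([-0.17,  0.74,  0.25,  1.57,  0.02,  0.04]), array([-0.11, -0.18, -0.79,  0.61, -0.04,  0.1 ])] [0.4605 0.0073 0.1279]
1 25 [array([-0.12,  0.03, -1.  ,  0.1 , -0.04,  0.09]), array([-0.14,  0.19, -0.58,  0.68, -0.01,  0.07]), array([-0.17,  0.67,  0.16,  1.46,  0.02,  0.05]), array([-0.1 , -0.26, -0.89,  0.5 , -0.05,  0.11])] [0.462  0.0069 0.1286]
1 28 [array([-0.11,  0.02, -1.05,  0.02, -0.05,  0.09]), array([-0.14,  0.15, -0.63,  0.61, -0.01,  0.08]), array([-0.17,  0.63,  0.1 ,  1.39,  0.02,  0.05]), array([-0.09, -0.3 , -0.95,  0.43, -0.06,  0.11])] [0.4629 0.0067 0.129 ]
-1 15 [array([-0.13,  0.1 , -0.83,  0.37, -0.02, -3.06]), array([-0.15,  0.3 , -0.41,  0.91,  0.  , -3.07]), array([-0.17,  0.82,  0.35,  1.68,  0.03, -3.1 ]), array([-0.12, -0.11, -0.7 ,  0.72, -0.03, -3.05])] [0.459  0.0076 0.1274]
-1 20 [array([-0.12,  0.06, -0.92,  0.24, -0.03, -3.05]), array([-0.15,  0.24, -0.5 ,  0.8 , -0.  , -3.07]), array([-0.17,  0.74,  0.25,  1.57,  0.02, -3.1 ]), array([-0.11, -0.18, -0.79,  0.61, -0.04, -3.04])] [0.4605 0.0073 0.1279]
-1 25 [array([-0.12,  0.03, -1.  ,  0.1 , -0.04, -3.05]), array([-0.14,  0.19, -0.58,  0.68, -0.01, -3.07]), array([-0.17,  0.67,  0.16,  1.46,  0.02, -3.09]), array([-0.1 , -0.26, -0.89,  0.5 , -0.05, -3.03])] [0.462  0.0069 0.1286]
-1 28 [array([-0.11,  0.02, -1.05,  0.02, -0.05, -3.05]), array([-0.14,  0.15, -0.63,  0.61, -0.01, -3.07]), array([-0.17,  0.63,  0.1 ,  1.39,  0.02, -3.09]), array([-0.09, -0.3 , -0.95,  0.43, -0.06, -3.03])] [0.4629 0.0067 0.129 ]
```

Run:
```python
from g import *
a=np.radians(20); p,o=pose(th0,.0728,0,a); z=R.from_rotvec(o).as_matrix()[:,2]
movep(p-.14*z,o)
d=snap('wrist','w1.png'); T=d['cam_to_world']
print(get_state()['clock'],get_state()['position'],p-.14*z)
c=np.array([[.0875,.105,.158],[.0875,-.105,.158],[-.0875,-.105,.158],[-.0875,.105,.158]])
print('exp rim inner',proj(d,np.array([w(x) for x in c])))
print('cap',proj(d,w([-.0758,YB,.158])), [ (x['centre'],x['score']) for x in tip_of('wrist','bottle_cap')])
```

```text
3.375 [0.414  0.0181 0.2596] [0.4138 0.0176 0.2595]
exp rim inner [[449.0804 309.0886]
 [249.7879 309.6772]
 [219.2607 170.4019]
 [503.6795 171.0511]]
cap [[320.3954 183.4113]] [([312.5, 180.7], 0.57)]
```

View pics/w1.png

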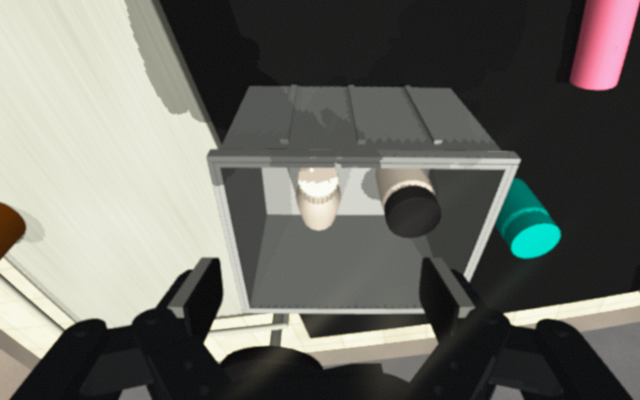

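The wrist view shows the rim's inner near corners at (219,166) and (508,166), and the cap's top face around (318,179). That is 4 px from where I predicted, so the tote is about 3 mm nearer the robot. I'll correct for that and grasp.

```bash
echo '[0.519,0.0258,-0.218]' > tote.json
python3 - <<'E'
from g import *
a=np.radians(20); p,o=pose(th0,.0728,0,a,d=.182,YB=-.032); z=R.from_rotvec(o).as_matrix()[:,2]
print(move_l(p-.14*z,.15,rot=o)); 
f0=get_state()['contact_force']
print(move_l(p,.08,until_force=8)); s=get_state();print(s['position']-p,s['contact_force']-f0,s['clock'])
d=snap('wrist','w2.png');snap('side','s2.png')
E
python3 - <<'E'
import cv2
a=cv2.imread('pics/s2.png')[110:225,230:365];cv2.imwrite('pics/s2z.png',cv2.resize(a,None,fx=5,fy=5,interpolation=cv2.INTER_CUBIC))
E
```

```text
False
False
[0.0002 0.     0.0004] [ 0.3291 -1.2518 -0.1028] 5.575
```

View pics/w2.png

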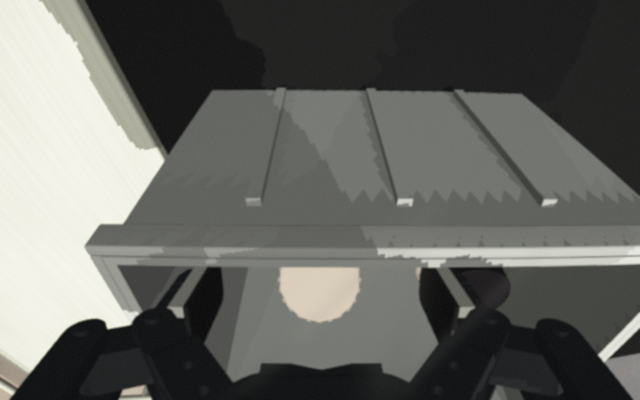

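View pics/s2z.png

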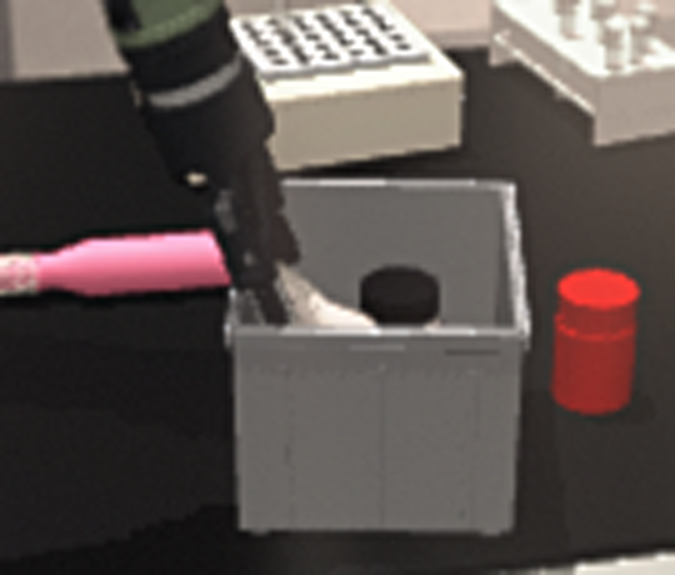

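In the wrist view the cap face is centred between the open pads at (320,292). In the side view the fingers straddle the cap clear of the rim. I'll grip now, then rotate upright.

```bash
python3 - <<'E'
from g import *
f0=get_state()['contact_force']
grab(80); s=get_state(); print(s['finger_gap'],s['contact_force']-f0,s['wrist_torque'],s['clock'])
a=np.radians(20)
for th,bx,c in ((44,.068,.006),(36,.061,.009)):
    p,o=pose(np.radians(th),bx,c,a,d=.182,YB=-.032); move_l(p,.06,rot=o)
    s=get_state(); print(th,s['finger_gap'],s['contact_force']-f0,s['wrist_torque'],s['clock'])
snap('side','s3.png'); snap('top','t3.png')
E
python3 - <<'E'
import cv2,numpy as np
a=cv2.imread('pics/s3.png')[110:225,230:350];b=cv2.imread('pics/t3.png')[145:260,225:330]
cv2.imwrite('pics/z3.png',cv2.resize(np.hstack([a,b]),None,fx=3.5,fy=3.5,interpolation=cv2.INTER_CUBIC))
E
```

```text
0.3301582248293045 [ 0.8736  1.2908 -0.7892] [0.0865 0.2193 0.0518] 6.2333
44 0.33204982254400134 [ 0.2783  1.2408 -0.8857] [0.1691 0.4737 0.0066] 6.6167
36 0.3334790521086479 [ 0.3358  0.6425 -1.2799] [ 0.0541  0.2158 -0.0003] 7.0833
```

View pics/z3.png

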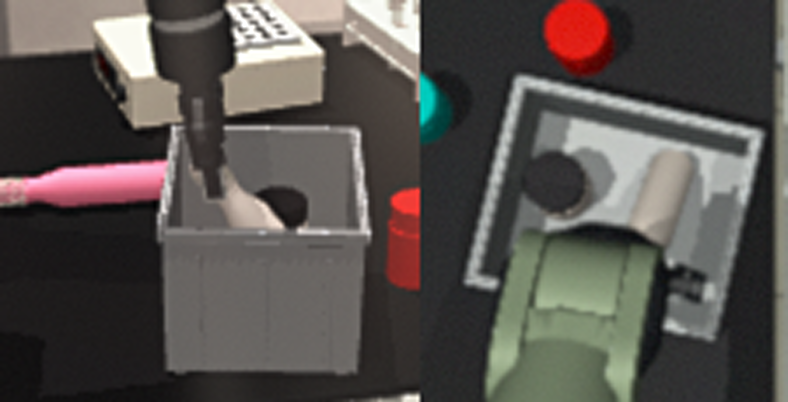

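The bottle is held and is rotating with the tool, its base lifted (wrist load about 1.3 N). I'll continue to upright.

```bash
python3 - <<'E'
from g import *
a=np.radians(20)
for th,bx,c in ((24,.05,.012),(12,.042,.012),(0,.035,.012)):
    p,o=pose(np.radians(th),bx,c,a,d=.182,YB=-.032); move_l(p,.06,rot=o)
    s=get_state(); print(th,s['finger_gap'],s['contact_force'],s['wrist_torque'],s['clock'])
sleep(.3)
snap('side','s4.png'); snap('top','t4.png');snap('wrist','w4.png')
E
python3 - <<'E'
import cv2,numpy as np
a=cv2.imread('pics/s4.png')[110:225,230:350];b=cv2.imread('pics/t4.png')[145:260,225:330]
cv2.imwrite('pics/z4.png',cv2.resize(np.hstack([a,b]),None,fx=3.5,fy=3.5,interpolation=cv2.INTER_CUBIC))
E
```

```text
24 0.33719814985841107 [-0.7281 -0.5807 -0.1567] [0.0073 0.0063 0.0293] 7.7583
12 0.33351282646244157 [ 0.0802  0.382  -1.7144] [-0.0689 -0.2761 -0.0094] 8.3333
0 0.33176134628613463 [-0.1587  0.1848 -1.3806] [-0.126  -0.5108  0.0401] 8.9333
```

View pics/z4.png

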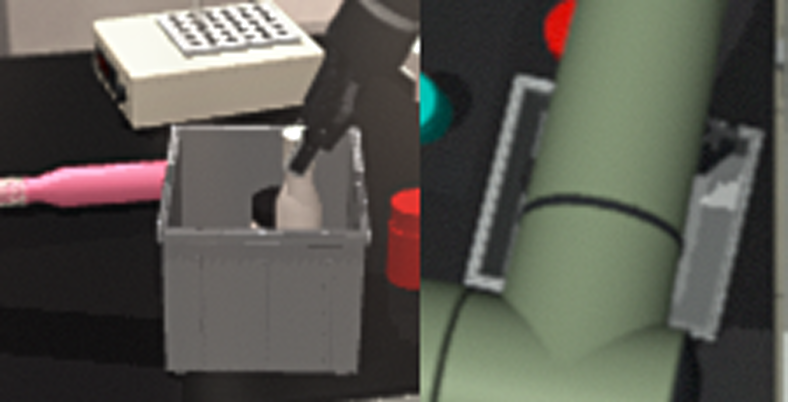

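View pics/w4.png

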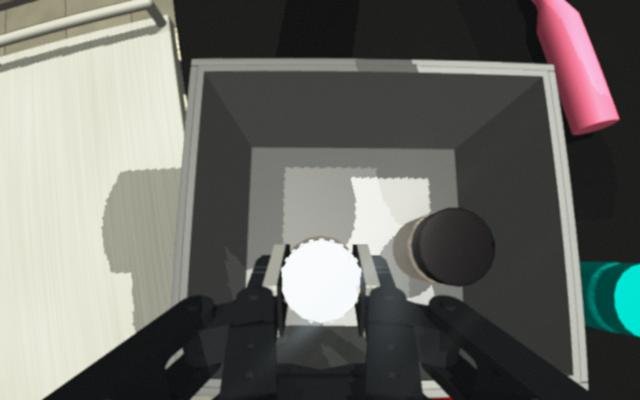

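The bottle looks close to upright (zoomed side view: cap at (293,132), body at (300,210)). I'll check the tilt against projected verticals before setting it down.

Run:
```python
from g import *
d=grab_frame('side'); im=d['img'][:,:,::-1].copy()
p,o=pose(0,.035,.012,np.radians(20),d=.182,YB=-.032)
b=[w([.035,-.032,.02+z]) for z in (.09,.2)]; q=proj(d,np.array(b)); print(q)
cr=im[135:185,295:340]; z=cv2.resize(cr,None,fx=12,fy=12,interpolation=cv2.INTER_CUBIC)
cv2.line(z,*[tuple(int(v) for v in ((x-[295,135])+.5)*12) for x in q],(0,0,255),1)
cv2.imwrite('pics/z5.png',z)
d2=grab_frame('wrist');s=get_state()
T=np.eye(4);T[:3,:3]=R.from_rotvec(s['eef_rot']).as_matrix();T[:3,3]=s['position'];d2['cam_to_world']=T@np.array(d2['T_tool_cam'])
print('wrist cap exp',proj(d2,w([.035,-.032,.22])),'base',proj(d2,w([.035,-.032,.02])))
```

```text
[[315.0631 176.297 ]
 [315.8501 146.6511]]
wrist cap exp [[321.3706 291.5169]] base [[321.1388 270.245 ]]
```

View pics/z5.png

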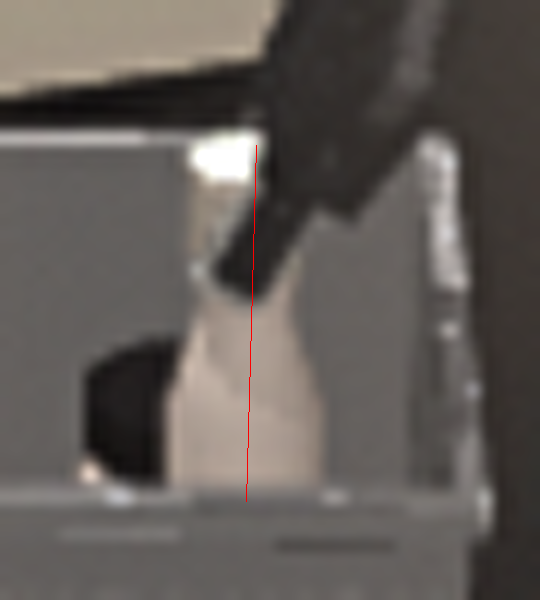

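The bottle's top leans about 2° toward −x (edges give the cap axis near column 244, against 256 for the vertical line). I'll correct by 2°, lower to contact and release.

```bash
python3 - <<'E'
from g import *
a0=np.radians(20)
p,o=pose(np.radians(-2),.035-.006,.012,a0,d=.182,YB=-.032); move_l(p,.05,rot=o); sleep(.3)
s=get_state();f0=s['contact_force']; p=s['position'];print(f0)
print(move_l(p-[0,0,.022],.02,until_force=2.5)); s=get_state(); print((s['position']-p)[2],s['contact_force']-f0,s['wrist_torque'],s['clock'])
snap('side','s6.png')
E
python3 - <<'E'
import cv2
a=cv2.imread('pics/s6.png')[130:190,285:345];cv2.imwrite('pics/z6.png',cv2.resize(a,None,fx=9,fy=9,interpolation=cv2.INTER_CUBIC))
E
```

```text
[ 0.9083  0.4004 -1.686 ]
True
-0.009701448271136337 [-0.645  -1.046   6.0303] [-0.0983 -0.2064  0.0084] 10.6417
```

View pics/z6.png

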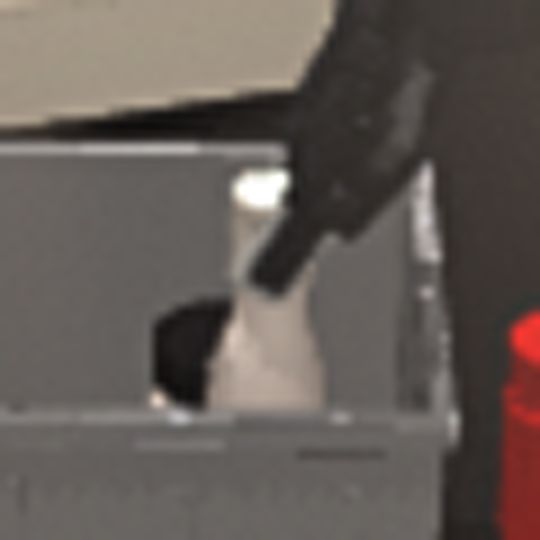

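```bash
python3 - <<'E'
from g import *
let_go(); s=get_state(); z=R.from_rotvec(s['eef_rot']).as_matrix()[:,2]
print(s['finger_gap'],s['contact_force'])
move_l(s['position']-.12*z,.15); sleep(.2)
q=ik([.33,.03,.33],tool(0,1)); print(q)
movep([.33,.03,.33],tool(0,1))
snap('side','s7.png');snap('wrist','w7.png');snap('top','t7.png');print(get_state()['clock'])
E
python3 - <<'E'
import cv2,numpy as np
a=cv2.imread('pics/s7.png')[120:225,250:360];b=cv2.imread('pics/t7.png')[145:250,225:335]
cv2.imwrite('pics/z7.png',cv2.resize(np.hstack([a,b]),None,fx=3.6,fy=3.6,interpolation=cv2.INTER_CUBIC))
E
```

```text
1.0011709639030393 [-0.1519  0.6052 -0.5433]
[-0.1333 -0.1499 -0.471   1.2497  0.      0.0847]
13.7417
```

View pics/z7.png

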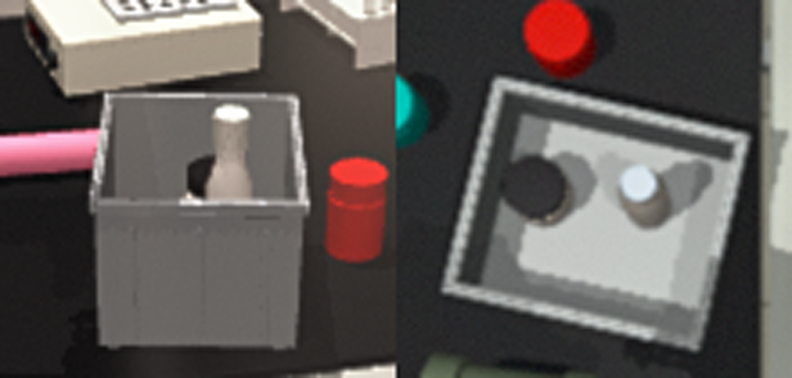

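View pics/w7.png

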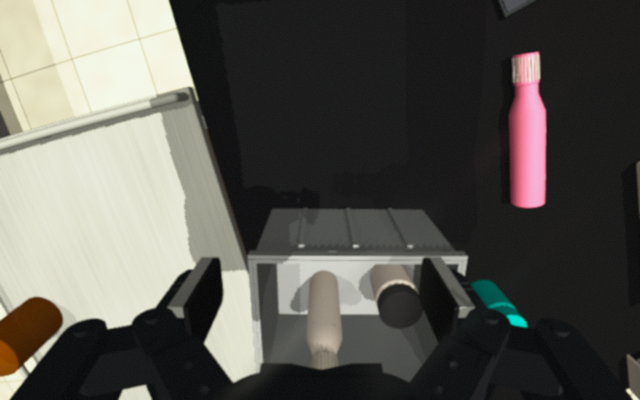

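The bottle stands free in the tote beside the jar. Next I'll refit the tote pose and plan to grip the −x rim.

Run:
```python
from g import *
from scipy.optimize import least_squares
import g
d=grab_frame('top')
k=lambda p:((p[0]-396+.5)/3.6-.5+225,(p[1]+.5)/3.6-.5+145)
c=np.array([[.0965,.114,.158],[.0965,-.114,.158],[-.0965,-.114,.158],[-.0965,.114,.158]])
T=np.array([k(p) for p in [(495,77),(748,133),(697,350),(443,290)]])
f=lambda p:(proj(d,c@R.from_euler('z',p[2]).as_matrix().T+[p[0],p[1],0])-T).ravel()
r=least_squares(f,[.5,0,0]);print(r.x,r.fun)
g.P=np.array([r.x[0]-.002,r.x[1]-.001,r.x[2]]); json.dump(list(g.P),open('tote.json','w')); print(g.P)
print('cap top',loc(atz(d,k((641,184)),.208)),'jar',loc(atz(d,k((534,186)),.09)))
def gp(cx,cy,yaw,dz=0,sg=1):
    Rm=R.from_euler('z',yaw).as_matrix(); pos=Rm@[-.092,0,0]+[cx,cy,.150-.019+dz]
    x=Rm@[sg,0,0];z=np.array([0,0,-1.]);return pos,R.from_matrix(np.stack([x,np.cross(z,x),z],1)).as_rotvec()
for sg in (1,-1):
  for a in ((*g.P,.1),(*g.P,0),(.519,-.02,0,0),(.519,-.13,0,0),(.519,-.3,0,-.01),(.519,-.3,0,.15)):
    p,o=gp(*a,sg=sg);print(sg,p,ik(p,o))
```

```text
[ 0.5225  0.0265 -0.2241] [-0.061  -0.236   0.0341  0.2977  0.3425 -0.193  -0.3158  0.1272]
[ 0.5205  0.0255 -0.2241]
cap top [ 0.0293 -0.0352  0.208 ] jar [0.0175 0.0682 0.09  ]
1 [0.4308 0.0459 0.231 ] [-0.0645  0.1097 -0.4738  0.9873 -0.      1.7304]
1 [0.4308 0.0459 0.131 ] [-0.0645  0.2177 -0.6291  0.7239 -0.      1.7304]
1 [ 0.427 -0.02   0.131] [-0.2198  0.2077 -0.6426  0.7205  0.      1.351 ]
1 [ 0.427 -0.13   0.131] [-0.4612  0.2401 -0.5986  0.7322  0.      1.1096]
1 [ 0.427 -0.3    0.121] [-0.754   0.3783 -0.4244  0.7681  0.      0.8168]
1 [ 0.427 -0.3    0.281] [-0.754   0.245  -0.1756  1.1502  0.      0.8168]
-1 [0.4308 0.0459 0.231 ] [-0.0645  0.1097 -0.4738  0.9873  0.     -1.4112]
-1 [0.4308 0.0459 0.131 ] [-0.0645  0.2177 -0.6291  0.7239  0.     -1.4112]
-1 [ 0.427 -0.02   0.131] [-0.2198  0.2077 -0.6426  0.7205  0.     -1.7906]
-1 [ 0.427 -0.13   0.131] [-0.4612  0.2401 -0.5986  0.7322  0.     -2.032 ]
-1 [ 0.427 -0.3    0.121] [-0.754   0.3783 -0.4244  0.7681  0.     -2.3248]
-1 [ 0.427 -0.3    0.281] [-0.754   0.245  -0.1756  1.1502  0.     -2.3248]
```

```bash
cat >> g.py <<'E'
def gp(cx,cy,yaw,dz=0,sg=1):
    Rm=R.from_euler('z',yaw).as_matrix(); pos=Rm@[-.092,0,0]+[cx,cy,.150-.019+dz]
    x=Rm@[sg,0,0];z=np.array([0,0,-1.]);return pos,R.from_matrix(np.stack([x,np.cross(z,x),z],1)).as_rotvec()
E
python3 - <<'E'
from g import *
p,o=gp(*P,.12); movep(p,o)
d=snap('wrist','w8.png'); print(get_state()['clock'])
print(proj(d,np.array([w(x) for x in [(-.0875,-.105,.158),(-.0875,.105,.158),(-.0965,-.114,.158),(-.092,0,.158),(.0875,-.105,.158)]])))
E
```

```text
15.3
[[327.9741 319.2333]
 [330.2986  40.8209]
 [317.0362 328.185 ]
 [322.8303 197.699 ]
 [535.1412 315.8998]]
```

View pics/w8.png

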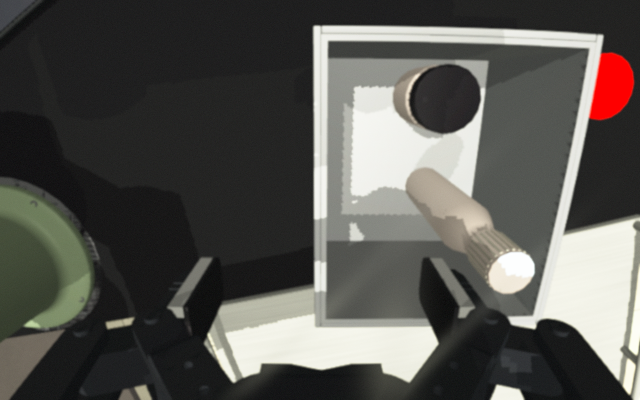

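The predicted inner rim corners, (328,319) and (330,41), match the picture, and the fingers straddle the −x wall with the bottle clear. I'll descend and grip the rim.

```bash
python3 - <<'E'
from g import *
p,o=gp(*P,0); f0=get_state()['contact_force']
print(move_l(p,.08,until_force=6)); s=get_state(); print(s['position']-p,s['contact_force']-f0)
grab(40); sleep(.2); s=get_state(); print(s['finger_gap'],s['contact_force']-f0,s['wrist_torque'],s['clock'])
snap('side','s9.png')
d=snap('wrist','w9.png')
E
python3 - <<'E'
import cv2,numpy as np
a=cv2.imread('pics/s9.png')[110:225,230:370]
cv2.imwrite('pics/z9.png',cv2.resize(a,None,fx=5,fy=5,interpolation=cv2.INTER_CUBIC))
E
```

```text
False
[ 0.0004 -0.      0.0004] [ 0.8208  0.4911 -0.1314]
0.0974002576646851 [-0.4218  0.0709  2.5338] [ 0.0209  0.1431 -0.1123] 17.8333
```

View pics/z9.png

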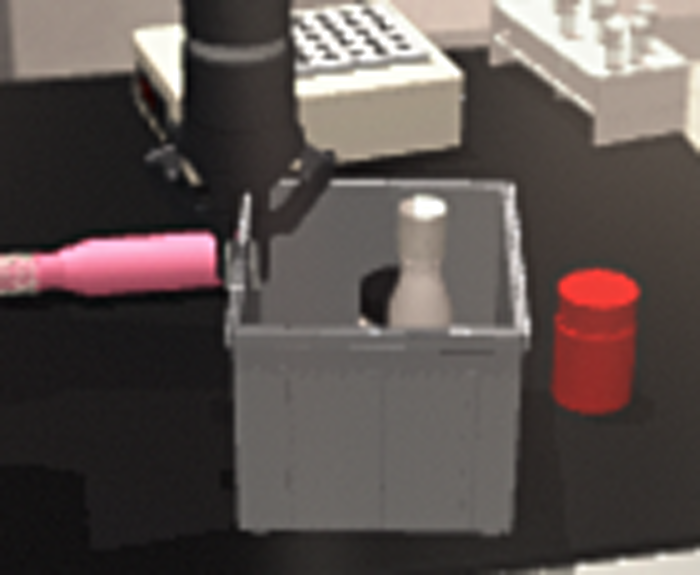

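View pics/w9.png

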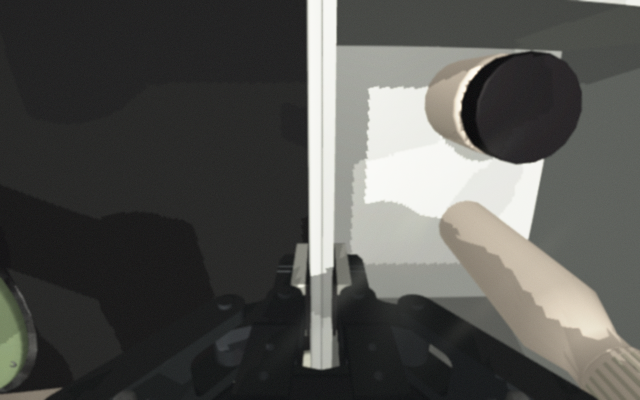

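```bash
python3 - <<'E'
from g import *
f0=get_state()['contact_force']
n=4;x0=np.array(P);x1=np.array([.5205,-.03,0])
for i in range(1,n+1):
    p,o=gp(*(x0+(x1-x0)*i/n)); move_l(p,.04,rot=o); s=get_state();print(s['contact_force']-f0,s['wrist_torque'],s['finger_gap'],s['clock'])
snap('side','s10.png');snap('top','t10.png')
E
python3 - <<'E'
import cv2,numpy as np
a=cv2.imread('pics/s10.png')[110:235,240:360];b=cv2.imread('pics/t10.png')[140:265,230:350]
cv2.imwrite('pics/z10.png',cv2.resize(np.hstack([a,b]),None,fx=3.3,fy=3.3,interpolation=cv2.INTER_CUBIC))
E
```

```text
[ 0.974  -1.3696 -1.3726] [ 0.0687 -0.1582  0.2089] 0.09766646990229318 18.5583
[ 0.0101 -0.7663  2.2063] [ 0.1231 -0.065   0.2686] 0.09790652633598625 19.1833
[1.0037 1.8071 1.5909] [ 0.3081 -0.0876  0.2028] 0.0971738818078572 19.8083
[-0.3012  0.7666  1.8479] [ 0.3094 -0.0782  0.1965] 0.09660727553337196 20.4333
```

View pics/z10.png

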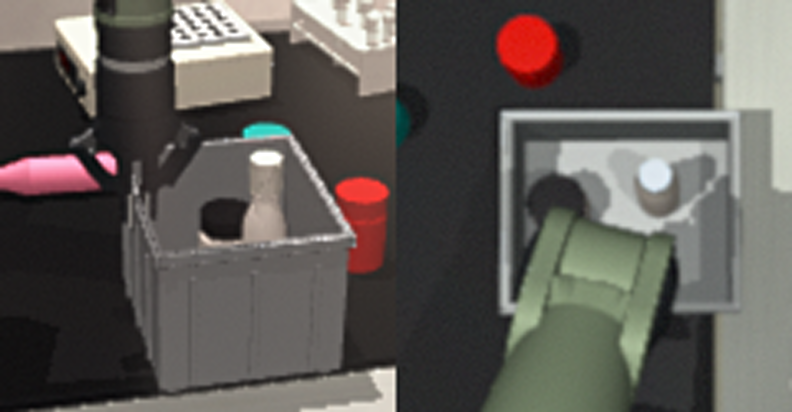

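The tote is squared up to the edge with the bottle and jar standing. Now I'll slide it toward the edge.

```bash
python3 - <<'E'
from g import *
for y,dz in ((-.07,0),(-.10,0),(-.13,0),(-.155,-.001),(-.18,-.002)):
    p,o=gp(.5205,y,0,dz); move_l(p,.035,rot=o); s=get_state();print(y,s['contact_force'],s['wrist_torque'],s['finger_gap'],s['clock'])
snap('side','s11.png');snap('top','t11.png')
E
python3 - <<'E'
import cv2,numpy as np
a=cv2.imread('pics/s11.png')[120:265,240:380];b=cv2.imread('pics/t11.png')[130:275,250:390]
cv2.imwrite('pics/z11.png',cv2.resize(np.hstack([a,b]),None,fx=2.8,fy=2.8,interpolation=cv2.INTER_CUBIC))
E
```

```text
-0.07 [1.0897 4.363  6.6935] [ 0.722  -0.1618  0.2572] 0.09815557781818238 21.825
-0.1 [-3.2189  5.0208 15.7934] [1.0333 0.3994 0.2764] 0.09475252038737939 22.8333
-0.13 [ 0.1408  0.0432 -3.1767] [-0.1202 -0.1202  0.1142] 0.09653661293732185 23.8417
-0.155 [ 1.7893  1.0708 -4.0972] [-0.2642 -0.1032  0.1088] 0.09621944315041496 24.7083
-0.18 [ 0.8189  0.254  -3.5432] [-0.3383 -0.2855  0.1887] 0.10149530009513488 25.575
```

View pics/z11.png

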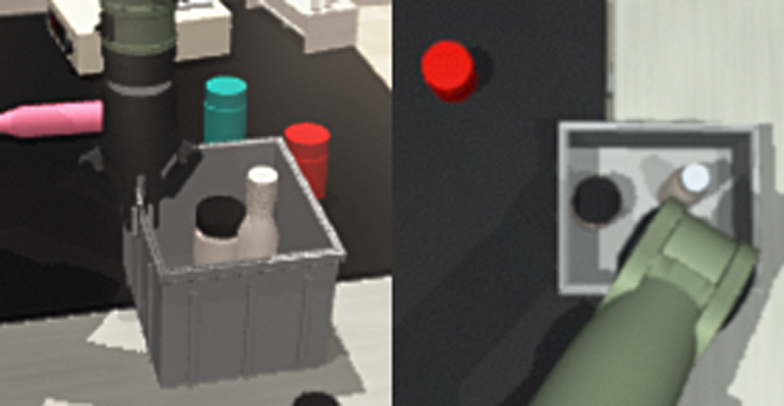

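The tote is level across the gap, with both items upright and the grip carrying about 3.5 N. I'll continue.

```bash
python3 - <<'E'
from g import *
for y,dz in ((-.205,-.003),(-.23,-.004),(-.26,-.005),(-.30,-.005)):
    p,o=gp(.5205,y,0,dz); move_l(p,.035,rot=o); s=get_state();print(y,s['contact_force'],s['wrist_torque'],s['finger_gap'],s['clock'])
snap('side','s12.png');snap('top','t12.png')
E
python3 - <<'E'
import cv2,numpy as np
a=cv2.imread('pics/s12.png')[130:330,240:400];b=cv2.imread('pics/t12.png')[110:310,300:470]
cv2.imwrite('pics/z12.png',cv2.resize(np.hstack([a,b]),None,fx=2.4,fy=2.4,interpolation=cv2.INTER_CUBIC))
E
```

```text
-0.205 [ 0.4372  0.7661 -2.8939] [-0.3683 -0.3055  0.1031] 0.0915792158992667 26.5417
-0.23 [ 0.9899 -0.4426 -3.1876] [-0.3976 -0.2621  0.0403] 0.09321914307742413 27.4083
-0.26 [ 1.4927 -0.274  -2.976 ] [-0.3914 -0.2017  0.0228] 0.09538789068508823 28.4167
-0.3 [ 0.8084 -0.2355 -2.4313] [-0.3465 -0.2223  0.096 ] 0.09554511217372594 29.7083
```

View pics/z12.png

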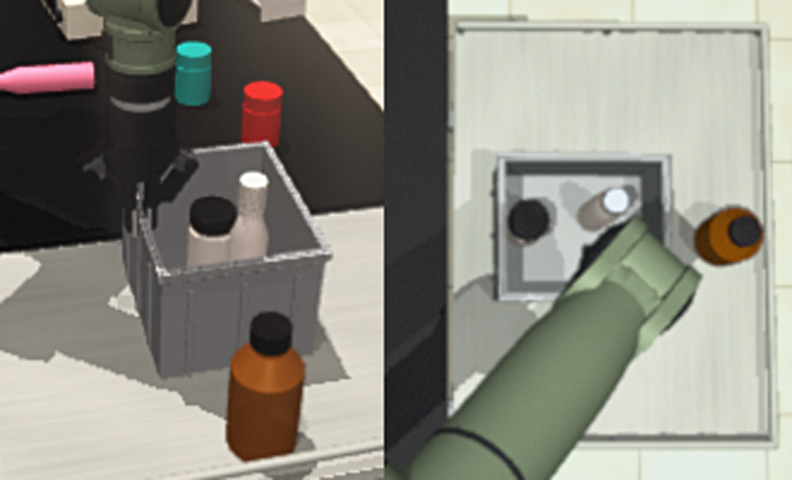

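The tote is wholly past the bench edge (top view: its left side at column 497, bench edge at 448) and clear of the brown bottle. I'll lower it now.

```bash
python3 - <<'E'
from g import *
sleep(.2);s=get_state();p=s['position'];f0=s['contact_force'];print(f0)
for i in range(8):
    r=move_l(p-[0,0,.001*(i+1)],.01); sleep(.15); s=get_state(); print(i+1,(s['position']-p)[2],s['contact_force'],s['wrist_torque'])
    if s['contact_force'][2]>1.0: break
print(s['clock']); snap('side','s13.png')
E
python3 - <<'E'
import cv2,numpy as np
a=cv2.imread('pics/s13.png')[160:300,270:390]
cv2.imwrite('pics/z13.png',cv2.resize(a,None,fx=4.2,fy=4.2,interpolation=cv2.INTER_CUBIC))
E
```

```text
[ 0.9514  0.8908 -3.4647]
1 -0.0010642368980967182 [-0.2414  0.4728 -1.4757] [-0.1132 -0.0829  0.1786]
2 -0.0020436495259975457 [ 0.7248  1.7126 -2.7771] [-0.0129 -0.0618  0.2362]
3 -0.00304560973982948 [ 0.2513  1.8237 -1.2692] [-0.0964 -0.128   0.1687]
4 -0.0033115840405773533 [-2.2456  3.5921  5.9903] [0.3418 0.2243 0.2148]
31.6083
```

View pics/z13.png

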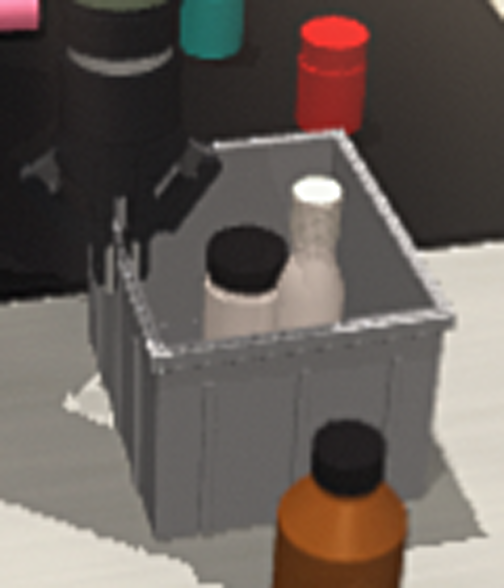

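Firm contact came 8.4 mm below the starting height, which fits the step. I'll release and retreat.

```bash
python3 - <<'E'
from g import *
let_go(); sleep(.2); s=get_state(); print(s['finger_gap'],s['contact_force'])
move_l(s['position']+[0,0,.18],.12); print(get_state()['contact_force'])
q=get_state()['q'].copy(); q[0]+=1.0; set_joints(q)
sleep(.5)
from scipy.optimize import least_squares
D={c:snap(c,c[0]+'14.png') for c in('side','top')}; print(get_state()['clock'])
for n in ('jug_center','tote','bottle_cap','jar_center'):
  for c in D: print(n,c,[(np.round(x['centre'],1).tolist(),round(x['score'],2)) for x in tip_of(c,n)][:3])
d=D['top']
print('expected rim',proj(d,np.array([[.5205+a,-.30+b,.15] for a,b in((.0965,.114),(.0965,-.114),(-.0965,-.114),(-.0965,.114))])))
print('bench edge',proj(d,np.array([[.45,-.12,0]])))
E
python3 - <<'E'
import cv2,numpy as np
a=cv2.imread('pics/s14.png')[160:320,260:400];b=cv2.imread('pics/t14.png')[135:295,310:470]
cv2.imwrite('pics/z14.png',cv2.resize(np.hstack([a,b]),None,fx=2.6,fy=2.6,interpolation=cv2.INTER_CUBIC))
cv2.imwrite('pics/z14s.png',cv2.resize(a,None,fx=3.7,fy=3.7,interpolation=cv2.INTER_CUBIC))
E
```

```text
1.0005578212677382 [ 0.4572 -0.1647 -0.6347]
[-0.7412  0.0841  0.2172]
36.6583
jug_center side []
jug_center top [([445.7, 205.6], 0.82), ([393.7, 192.8], 0.43)]
tote side [([325.4, 259.2], 0.96)]
tote top [([376.6, 208.3], 0.87)]
bottle_cap side [([227.9, 164.3], 0.67), ([345.9, 200.6], 0.56)]
bottle_cap top [([327.2, 207.1], 0.52), ([394.2, 194.4], 0.48)]
jar_center side [([328.6, 230.5], 0.85), ([347.7, 178.5], 0.75), ([319.7, 160.8], 0.58)]
jar_center top [([360.1, 203.4], 0.73), ([224.3, 170.6], 0.54), ([271.0, 156.5], 0.54)]
expected rim [[347.5986 174.295 ]
 [419.0569 174.533 ]
 [420.1083 235.1532]
 [347.799  235.0993]]
bench edge [[326.2096 229.1753]]
```

View pics/z14.png

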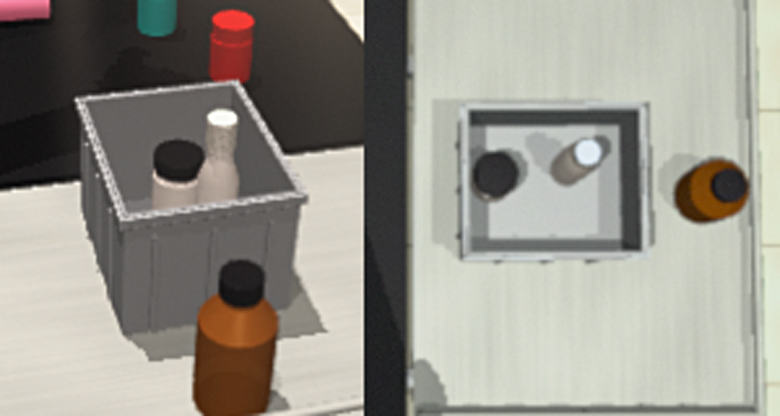

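View pics/z14s.png

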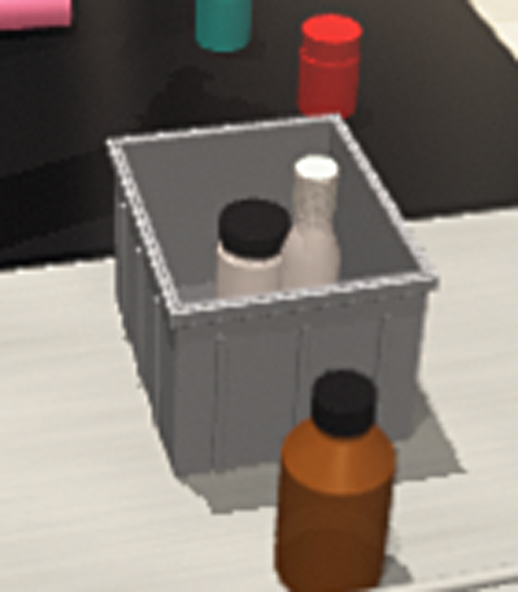

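The side and top views show the tote flat on the trolley, with the bottle and jar upright and the brown bottle at its old pixel, (446,206). I'll do one numerical check on the bottle before handing in.

Run:
```python
from g import *
t=grab_frame('top');s=grab_frame('side')
c,e=tri([(t,(310+(588-364)/2.6,135+152/2.6)),(s,(345.4,205.2))]);print('cap',c,e)
# predicted bottle outline if upright
for z in (.0,.1,.2): print(z,proj(t,[c[0],c[1],z-.0]),proj(s,[c[0],c[1],z]))
im=t['img'][:,:,::-1].copy()[170:240,345:425];im=cv2.resize(im,None,fx=7,fy=7,interpolation=cv2.INTER_CUBIC)
def ring(img,d,z,r,o,f):
    a=np.linspace(0,2*np.pi,60);q=proj(d,np.stack([c[0]+r*np.cos(a),c[1]+r*np.sin(a),0*a+z],1))
    cv2.polylines(img,[(((q-o)+.5)*f).astype(int)],True,(0,0,255),1)
for z,r in((0,.022),(.117,.022),(.2,.015)): ring(im,t,z,r,[345,170],7)
cv2.imwrite('pics/z15.png',im)
i2=cv2.resize(s['img'][:,:,::-1].copy()[190:260,300:380],None,fx=7,fy=7,interpolation=cv2.INTER_CUBIC)
for z,r in((0,.022),(.117,.022),(.2,.015)): ring(i2,s,z,r,[300,190],7)
cv2.imwrite('pics/z16.png',i2)
```

```text
cap [ 0.55   -0.3329  0.1973] [0.0003696445363113224, 0.00036964453631123167]
0.0 [[387.7755 200.3173]] [[341.3278 262.3242]]
0.1 [[391.7664 197.0961]] [[343.3816 234.6684]]
0.2 [[396.2553 193.4727]] [[345.6025 204.3139]]
```

View pics/z15.png

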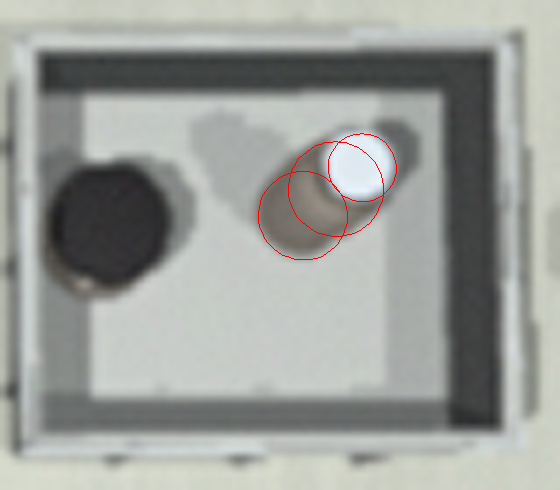

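View pics/z16.png

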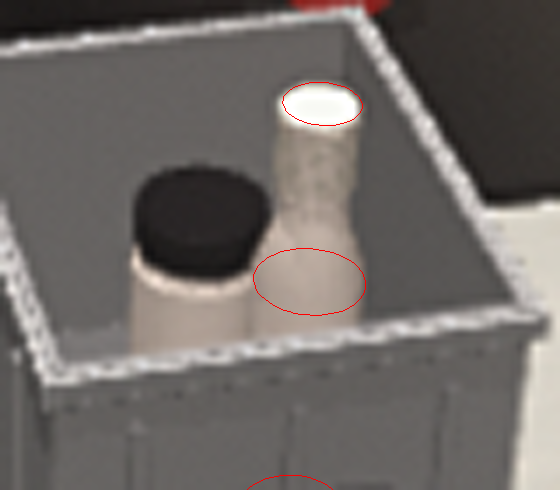

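The overlay of an upright bottle (base ring, body ring, cap ring) matches both views, and the cap height of 0.197 m agrees with the bottle standing on the tote's floor. I'm handing in.

```bash
python3 -c "
from cell import *
print(get_state()['clock'],sign_off())"
```

```text
the job is handed in; nothing more can be done
37.1583 None
```

The job is done and handed in at 37.2 s of the 67 s allowed. No verdict was reported.

- **Bottle:** I gripped it by the cap, turned it upright and corrected a lean of about 2°. I set it on the tote's floor while the tote was still on the bench, then let go.
- **Tote:** I gripped its near (−x) rim, turned it square to the bench's end and slid it over the step. Near the end the grip carried about 3 N of its weight. I lowered it about 8.4 mm until it touched the trolley, then released it and moved the arm clear.
- **Last checks:**
  - The tote's rim was where I expected it, and the tote was wholly past the bench edge.
  - The outline of an upright bottle matched the top and side views, with the cap top at z = 0.197 m, close to the roughly 0.20 m expected.
  - The jar was standing.
  - The brown bottle showed at the same place in the top view as at the start. The detector missed it in the side view, though it is plainly visible there.
- **One irregularity:** The downward push on the tote rose to about 16 N just before its middle crossed the bench edge. It dropped again right after, and I saw no effect on the tote or its contents.

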